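Close the pin well of the desk tidy

ROBOT

A 7-joint arm with a two-finger parallel gripper is mounted at the origin on the work surface. World frame = base frame: x ahead of the robot, y to its left, z up, the work surface at z = 0. Lengths are in m, angles in rad, forces in N, time in s.
With the tool pointing down it reaches from about 0.4 to 0.875 m from the base axis. Payload 19.3 kg.
Tool frame: the origin (TCP) lies on the centre line of the jaws, within the pads' length; the fingertips stand r.finger_overhang ahead of it and the grasp point (between the pads) lies 3 mm ahead of it (r.finger_overhang is the distance from the TCP to the fingertips, in m); z points along the fingers, y is the line along which they close (so a half turn about z gives the same grasp; the last joint's range is limited). The gripper opens to 85 mm and grips with 20 to 120 N. Pads are 22 mm wide; open, the fingers measure 114 mm over their backs; the gripper's body (76 mm by 85 mm) begins 54 mm behind the grasp point. The pads swing forward as they close: fully open they stand 13 mm farther back than shut.
Start: joints at [1.216, 0.521, -0.036, 1.599, 0.021, 1.021, -0.113], TCP at [0.176, -0.6, 0.253] pointing down, gripper open.
Joint ranges: [-2.91, 2.91], [-0.3, 2.13], [-1.5, 1.42], [0.17, 2.43], [-1.26, 4.41], [0.16, 1.93], [-2.52, 2.52]. Speed limits (rad/s): [1.89, 1.89, 2.39, 2.39, 3.01, 3.01, 3.01].

INTERFACE

Orientations are given as a unit quaternion [x, y, z, w].
In Python, from station import r, optics, job, spotter, monitor gives the robot as it stands. Calls block until the motion is done:
- r.goto(position, orientation): joint-space move of the TCP to a pose.
- r.line_to(position, frame=None, max_speed=0.15): straight line of the TCP; frame=None keeps the orientation; max_speed is the mean speed in m/s.
- r.move_joints(angles): joint-space move.
- r.move_gripper(opening, grip_force=None): finger opening in m; grip_force is the grip in N (None keeps the last); returns when the fingers have stopped.
- r.wait(seconds).
- r.ik(position, orientation): joint angles nearest the present ones, or None.
- optics.read_camera(name): name is "scene" or "top" or "wrist"; returns the picture (400x640x3 uint8, red, green, blue); there is no depth.
- optics.camera_params(name): a dict with "fx", "fy", "cx", "cy" (pixels), "k1" (the pictures are not rectified: a ray, as slopes to the right and down, at radius r is drawn at 1 + k1 r^2 times it, then the intrinsics apply), "R" (3x3) and "t" (3): a world point X has camera coordinates R X + t; the wrist camera has in their place "T_tool_cam" (4x4, takes a point from camera to tool coordinates, whose origin is the TCP and whose axes are the flange's). Camera axes: x right, y down, z forward; pixel columns grow to the right and rows downward; lengths in m; the calibration is good to about 2 mm. A picture is of the moment at which its call begins: read the wrist's pose just before it. camera_params takes no time and is no camera call.
A pose or a line that the arm cannot do raises r.MotionError and nothing moves.
- job.hand_in(): hands the job in; it is judged then, once.
Trained networks look in the newest picture that a camera, given by its name, has taken for a name from the list of things; names that differ only in an ending like _2 or _b are one class to them, and where a whole thing is asked for, a point or a joint stands for the part that bears it (a point fixed in the world has none). Each returns a list of dicts, best first, with "p" (0 to 1); they miss things now and then, are a little off and sometimes report something else, mostly with a low value. They report only what shows in the picture. A call takes as long as a camera call. They do not tell look-alikes from the thing itself.
- spotter.look_for(thing, camera): "xyz" ([x, y, z] in m, in world coordinates, good to about 4 mm: the middle of the surface that is visible of it).
- spotter.silhouettes(thing, camera): "mask" (400x640 bool, what is visible of it).
- spotter.mark_of(thing, camera): "xyz" ([x, y, z] in m, in world coordinates, good to about 4 mm: a listed point, or the origin of a listed thing).
Readings, each from a call of its own:
- monitor.read_time_s(): time.
- monitor.read_q(): joint angles.
- monitor.read_qd(): joint speeds.
- monitor.read_joint_torque(): joint torques, N m.
- monitor.read_tool_pos(): TCP position.
- monitor.read_tool_rot(): TCP orientation.
- monitor.read_ft_force(): force on the tool from outside, world axes, zero at the start.
- monitor.read_torque(): the same for the moment, N m.
- monitor.read_width(): finger opening in m.
- monitor.read_grip_force(): force on a finger pad.
Only numpy, scipy, OpenCV 4.12 (cv2) and the standard library are available. Lean on these libraries where they do the work, as an engineer would, in place of code of your own. Each camera call takes 0.05 s, during which the arm holds its last target. There are 200 camera calls.

TASK

Close the square pin well of the wooden desk tidy: slide the square lid along the tidy's flat top, without lifting it off, until it drops into the well's stepped rim, and leave it lying flat in there.

Things in the scene. Friction and masses are not known exactly. Their poses are not given: they have to be found in the camera images.
- lid_grip (a point): Loose square dark-wood lid (90 g): plate 84 x 84 x 8 mm; on its middle an upright bar handle, 46 mm along x, 18 mm along y, 24 mm high. Starts flat on the plain middle of the tidy's top, square with the tidy to 7 degrees. Point: centre of the handle, 20 mm over the lid's underside, 12 mm over its plate; z up, y along the tidy. The small round lid on the desk is not needed.
- well_mouth (a point): Square well at one end of the tidy, a light wooden block fixed to the desk, 388 x 124 mm, top flat, 40 mm high. A pocket 104 x 104 mm, 8 mm deep, in a 10 mm rim level with the top; its ledge, around a 58 mm square hole with pins, carries the lid with 10 mm play all round. Over the pocket and let go, the lid drops in level. Point: centre of the mouth, level with the top; y along it, z up.
- dish_mouth (a point): Round dish at the tidy's other end, 74 mm across, 20 mm deep, with an eraser in it; the square lid does not fit it. Point: centre of its mouth, level with the tidy's flat top; axes as for the well. The plain middle part of the top, 140 mm long, lies half-way between this point and the well's. Which end has the well varies.
Mind the look-alikes: they are no part of the job. What is shaped like the part that bears lid_grip but blue is not meant. Leave any purple look-alike of the part that bears well_mouth alone.

How it is judged:
By the outcome, as a careful person would: the job done as asked, in the order asked, and still so for the second after the job is handed in, with the robot touching nothing.
It also fails if it takes over 32 s, if anything falls off the work surface, if the arm or the gripper's body presses on something with over 40 N, if the wrist force passes 120 N, or if a joint passes its speed limit or range.

## Working session

There is one attempt and no reset: what is moved stays moved. The work goes in short steps, each a Python script; the robot and the scene stay as the last script left them, time stands still between calls to the robot, and variables do not carry over. Pictures are saved under pics/ and viewed, at most 10 in all, crops included, and the job is handed in when it is done.

```bash
mkdir -p pics; python3 - <<'E'
from station import r,optics,job,spotter,monitor
import cv2
for c in("top","scene"):
    im=optics.read_camera(c); cv2.imwrite(f"pics/{c}0.png",im[:,:,::-1])
    for n in("lid_grip","well_mouth","dish_mouth"):
        print(c,n,[(d["p"].__round__(2),[round(float(v),3) for v in d["xyz"]]) for d in spotter.mark_of(n,c)])
print(monitor.read_time_s(),r.finger_overhang, monitor.read_tool_rot())
E
```

```text
top lid_grip [(0.94, [0.507, -0.005, 0.058]), (0.58, [0.775, -0.113, 0.019])]
top well_mouth [(0.97, [0.494, -0.141, 0.039]), (0.95, [0.427, -0.606, 0.038])]
top dish_mouth [(0.67, [0.508, 0.124, 0.043])]
scene lid_grip [(0.96, [0.502, -0.006, 0.058]), (0.85, [0.69, 0.092, 0.019]), (0.8, [0.775, -0.111, 0.021])]
scene well_mouth [(0.88, [0.496, -0.139, 0.042]), (0.66, [0.431, -0.6, 0.039])]
scene dish_mouth [(0.85, [0.505, 0.123, 0.042])]
0.4 0.022 [ 9.89883858e-01  1.41880004e-01 -3.02691437e-05 -1.02800464e-04]
```

View pics/top0.png

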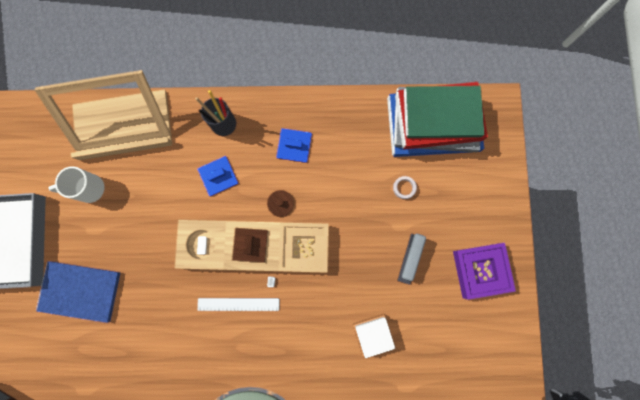

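View pics/scene0.png

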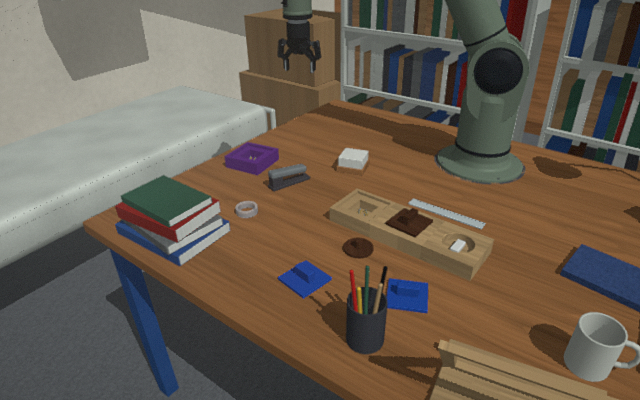

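The top view shows the dark lid at about (250,245) on the tidy, the well to its right at (306,247) and the dish at (200,245). The blue and purple things are the look-alikes. Next I'll look from near with the wrist camera.

```bash
python3 - <<'E'
from station import r,optics,job,spotter,monitor
import cv2,numpy as np
a=-2.5*np.pi/180
r.goto([0.50,-0.06,0.30],[np.cos(a/2),np.sin(a/2),0,0])
p=monitor.read_tool_pos();q=monitor.read_tool_rot()
im=optics.read_camera("wrist"); cv2.imwrite("pics/w0.png",im[:,:,::-1])
np.savez("w0.npz",p=p,q=q,im=im)
for n in("lid_grip","well_mouth","dish_mouth"):
    print(n,[(d["p"].__round__(2),[round(float(v),3) for v in d["xyz"]]) for d in spotter.mark_of(n,"wrist")])
print(optics.camera_params("wrist"),p,q,monitor.read_time_s(),monitor.read_q())
E
```

```text
lid_grip [(0.96, [0.501, -0.004, 0.062])]
well_mouth [(0.63, [0.497, -0.139, 0.041])]
dish_mouth [(0.6, [0.505, 0.121, 0.038])]
{'fx': 328.52754888736274, 'fy': 328.52754888736274, 'cx': 323.94838465682767, 'cy': 202.27393367864278, 'k1': 0.019064068708532268, 'T_tool_cam': array([[-6.01338856e-04, -9.62736229e-01, -2.70441475e-01,
         6.84925438e-02],
       [ 9.99999792e-01, -6.41836621e-04,  6.13095215e-05,
         1.19592311e-04],
       [-2.32604140e-04, -2.70441382e-01,  9.62736415e-01,
        -1.20696837e-01],
       [ 0.00000000e+00,  0.00000000e+00,  0.00000000e+00,
         1.00000000e+00]])} [ 0.49997714 -0.06077246  0.29992982] [ 9.99750692e-01 -2.23280467e-02 -5.43941487e-05  9.19270295e-05] 2.8583 [ 0.30469203  0.29464037 -0.37610224  1.84230488  0.12488909  1.02785033
 -1.73646754]
```

View pics/w0.png

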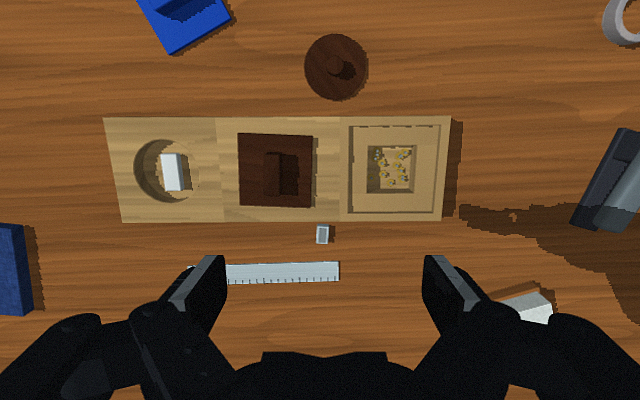

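The wrist view shows the lid plate with corners near (238,133), (313,136), (312,208) and (239,205). Its handle bar is around (282,174). The pocket is around (348–440, 124–213), and the tidy's corners are near (103,118), (451,117), (122,222) and (441,220). I'll back-project these.

```bash
cat > h.py <<'E'
import numpy as np,cv2
from scipy.spatial.transform import Rotation as R
def bp(uv,z,p,q,c):
    K=np.array([[c["fx"],0,c["cx"]],[0,c["fy"],c["cy"]],[0,0,1]])
    s=cv2.undistortPoints(np.array(uv,float).reshape(-1,1,2),K,np.array([c["k1"],0,0,0.]))[:,0]
    T=c["T_tool_cam"];M=R.from_quat(q).as_matrix()
    d=np.c_[s,np.ones(len(s))]@(M@T[:3,:3]).T; o=M@T[:3,3]+p
    return o+d*((z-o[2])/d[:,2])[:,None]
E
python3 - <<'E'
from station import optics
from h import *
f=np.load("w0.npz");c=optics.camera_params("wrist");np.set_printoptions(precision=4,suppress=True)
im=f["im"][:,:,::-1]
for n,uv,z in(("lid",[(238,133),(313,136),(312,208),(239,205)],.048),("tidy",[(103,118),(451,117),(441,220),(122,222)],.04),("pocket",[(348,124),(447,124),(437,213),(348,212)],.04)):
    P=bp(uv,z,f["p"],f["q"],c);print(n,P[:,:2].tolist(),P.mean(0),
     "yaw",[np.degrees(np.arctan2(-(P[i]-P[j])[0],(P[i]-P[j])[1])) for i,j in((0,1),(3,2))])
cv2.imwrite("pics/w0c.png",cv2.resize(im[105:235,220:460],None,fx=3.3,fy=3.3,interpolation=cv2.INTER_CUBIC))
E
```

```text
lid [[0.5479046727839777, 0.0323342095413994], [0.5409652962243627, -0.05063118943648282], [0.45740288752725866, -0.044896347840605456], [0.46500408664466786, 0.04087846164952674]] [ 0.5028 -0.0056  0.048 ] yaw [np.float64(-4.781194049901162), np.float64(-5.064213047047671)]
tidy [[0.5699542922928474, 0.18182576699420325], [0.5539948411638645, -0.2055639885609531], [0.43265213724374985, -0.20078403840659984], [0.4478112403528327, 0.18697440230435475]] [ 0.5011 -0.0094  0.04  ] yaw [np.float64(-2.3591031679505883), np.float64(-2.238792138850423)]
pocket [[0.5518344138147112, -0.09046365370552925], [0.5465820669230232, -0.2015707904997136], [0.44184434195903505, -0.1955134396271274], [0.447979150871983, -0.08784783213561273]] [ 0.4971 -0.1438  0.04  ] yaw [np.float64(-2.7065177639572333), np.float64(-3.2611991665085034)]
```

View pics/w0c.png

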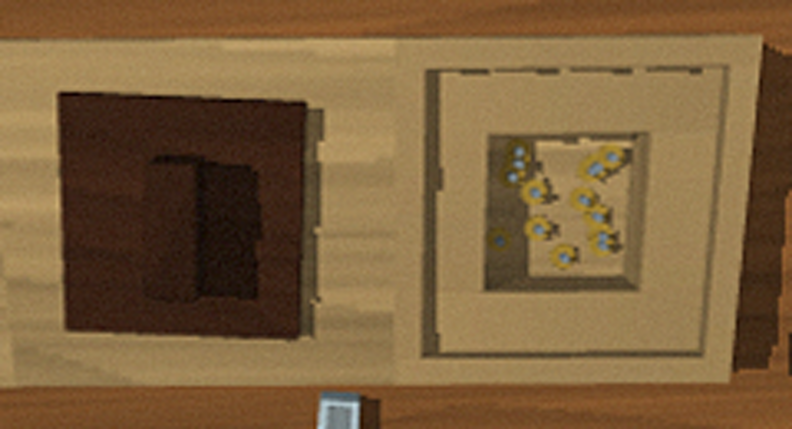

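The estimates agree. The lid handle is at (0.503, -0.0055), yaw -4.9°. The well is at (0.4957, -0.141), yaw -2.3°. Now I'll grip the handle with the fingertips just clear of the plate.

```bash
python3 - <<'E'
from station import r,optics,job,spotter,monitor
import cv2,numpy as np
a=np.radians(-4.9)
r.goto([0.503,-0.0055,0.12],[np.cos(a/2),np.sin(a/2),0,0])
r.line_to([0.503,-0.0055,0.075],max_speed=0.08)
print(monitor.read_ft_force())
r.move_gripper(0.0,20)
print(monitor.read_width(),monitor.read_grip_force(),monitor.read_ft_force(),monitor.read_tool_pos(),monitor.read_tool_rot(),monitor.read_time_s())
im=optics.read_camera("wrist"); cv2.imwrite("pics/w1.png",im[:,:,::-1])
E
```

```text
[-0.44544206 -0.64189379  0.31660861]
0.017488539078124088 20.99788248538971 [-0.69474313  0.39540818  5.16679393] [ 0.50307383 -0.00551992  0.07518035] [ 9.99086040e-01 -4.27442692e-02  1.06679981e-04  3.59859058e-05] 4.975
```

View pics/w1.png

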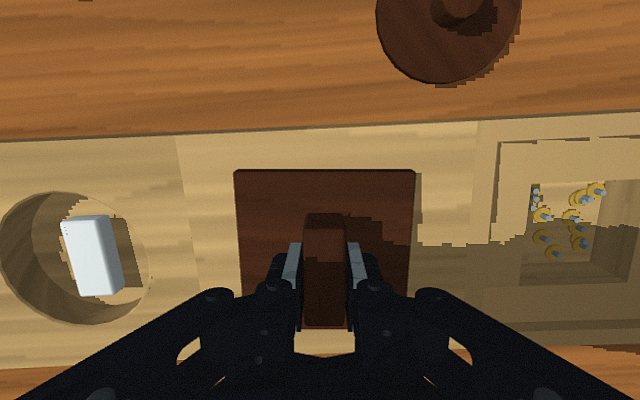

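The handle bar (around 305–347, 212–328) is held between the pads, the lid is square to the gripper, and it presses lightly (5 N) on the top. Now I'll slide it.

```bash
python3 - <<'E'
from station import r,optics,job,spotter,monitor
from h import *
z=monitor.read_tool_pos()[2]-0.0003
a=np.radians(-2.3);Q=[np.cos(a/2),np.sin(a/2),0,0]
A=np.array([0.503,-0.0055]);B=np.array([0.4957,-0.141])
for s in(.25,.5,.75,1):
    r.line_to([*(A+s*(B-A)),z],Q,max_speed=0.06)
    print(s,monitor.read_ft_force().round(1),monitor.read_width().__round__(4),monitor.read_tool_pos().round(4))
p=monitor.read_tool_pos();q=monitor.read_tool_rot()
im=optics.read_camera("wrist"); cv2.imwrite("pics/w2.png",im[:,:,::-1]);np.savez("w2.npz",p=p,q=q)
print(monitor.read_time_s())
E
```

```text
0.25 [ 1.5 -1.4  8.1] 0.0175 [ 0.5016 -0.0403  0.0752]
0.5 [ 0.1 -2.1  7.1] 0.0171 [ 0.4997 -0.0742  0.0752]
0.75 [ 0.9 -2.   6.5] 0.0173 [ 0.4977 -0.1081  0.0751]
1 [ 0.1  0.3 -0.8] 0.0172 [ 0.4956 -0.1409  0.0748]
7.9417
```

View pics/w2.png

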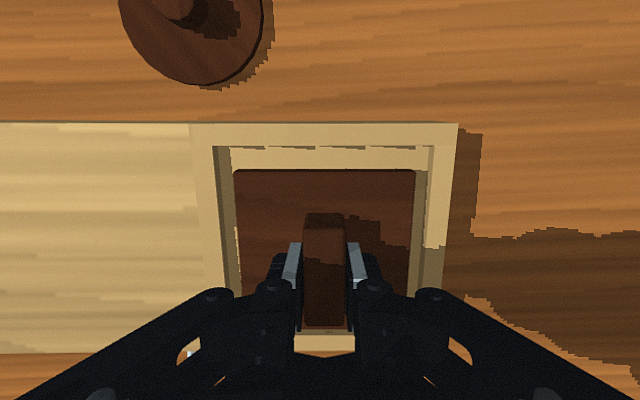

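The wrist force shows the lid hanging free over the pocket (-0.8 N, its own weight). I'll check the margins from the plate's far edge (233–415, 170) against the pocket's far edge (213–433, 147), then release.

```bash
python3 - <<'E'
from station import r,optics,job,spotter,monitor
from h import *
f=np.load("w2.npz");c=optics.camera_params("wrist")
L=bp([(233,170),(415,170)],.048,f["p"],f["q"],c);P=bp([(213,147),(433,147)],.04,f["p"],f["q"],c)
m=(P-L)*1000; print(m.round(1))
ok=(m[:,0]>3).all() and (m[:,0]<17).all() and m[0,1]>3 and m[1,1]<-3
if ok:
    r.move_gripper(0.06); r.wait(0.3)
    x,y,z=monitor.read_tool_pos()
    r.line_to([x,y,0.25],max_speed=0.15)
    p=monitor.read_tool_pos();q=monitor.read_tool_rot()
    im=optics.read_camera("wrist"); cv2.imwrite("pics/w3.png",im[:,:,::-1])
    print([d["xyz"] for d in spotter.mark_of("lid_grip","wrist")[:1]],monitor.read_time_s())
E
```

```text
[[  9.9  10.3  -8. ]
 [  9.  -10.2  -8. ]]
[[0.4955, -0.1395, 0.0527]] 10.1417
```

```bash
ls pics/w3.png
```

```text
pics/w3.png
```

View pics/w3.png

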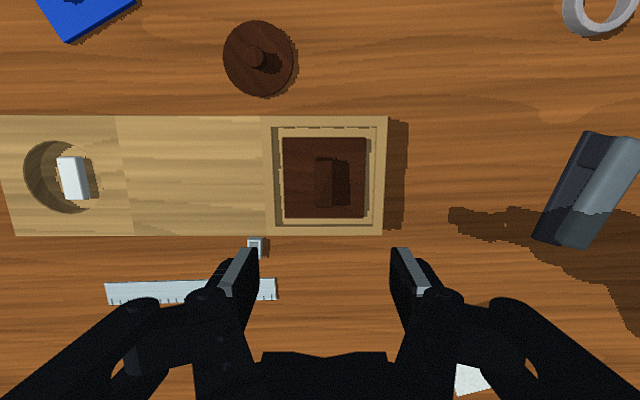

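The lid (282–366, 137–220) lies flat and centred inside the pocket (272–377, 127–226), and the gripper is clear of it.

```bash
python3 -c "
from station import job
print(job.hand_in())"
```

```text
the job is handed in; nothing more can be done
None
```

The square lid was slid along the tidy's top into the well's stepped rim, where it lies flat and centred; the job is handed in at about 10 s of the 32 s allowed.

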